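# Tap test of a repaired power-supply board

### The job

The repaired circuit board lies in its sprung test cradle: check it for loose solder joints by tapping its parts from above with the closed fingertips, first the transformer, then the big capacitor, then the finned heatsink. Tap each lightly, just enough that the board dips a few millimetres on its springs without bottoming out, and let it come fully back up after each tap. Do not grip, lift or shove anything, leave the small capacitor, the relay and the coil untouched and the things around the cradle where they are, and finish clear of it all.

Things in the scene. Friction and masses are not known exactly. Their poses are not given: they have to be found in the camera images.
- jig: the test cradle's base: a loose aluminium plate 260 x 190 mm on rubber feet, about 1.5 to 2.3 kg, its top 18 mm above the bench, with four steel guide pins (8 mm thick, tops 53 mm above the bench) at +-115 mm along x and +-80 mm along y. Origin at the centre of its underside on the bench, z up, x along the long side. It may stand anywhere in front of the robot, turned any way about z
- cradle (a joint): dip of the green circuit board (220 x 150 x 4 mm, centred over the base, its top 40 mm above the bench at rest) straight down on its springs, in m: 0 at rest (up against its stops), 0.012 bottomed out. Anywhere it is pressed it moves down level: it starts to give at about 0.8 N and then gives about 1.7 mm per newton, so 3 N dips it by about 3.5 mm; it springs back by itself. All parts on it are soldered fast
- transformer: the transformer: a dark laminated steel core 52 mm (x) x 22 mm (y), 42 mm tall, with a copper-coloured winding 34 x 44 mm and 35 mm high around it. Origin at the centre of its underside on the board, z up; the flat top lies 42 mm above the origin (82 mm above the bench). In the base's frame it stands at x -68, y +35 mm
- big_capacitor: the big capacitor: an upright black can with a bare metal top, 35 mm across and 48 mm tall, the tallest part on the board. Origin at the centre of its underside on the board; the flat top lies 48 mm above the origin (88 mm above the bench). In the base's frame at x +68, y +38 mm
- heatsink: the heatsink: bare aluminium with eight upright fins, 60 mm (x) x 28 mm (y), 40 mm tall. Origin at the centre of its underside on the board; the top edges of the fins lie 40 mm above the origin (80 mm above the bench). In the base's frame at x +52, y -45 mm
- small_capacitor: the small capacitor, to be left untouched: the same kind of black can, 20 mm across and 26 mm tall. Origin at the centre of its underside on the board, at x -65, y -42 mm of the base
- relay: the relay, to be left untouched: a plastic block 20 x 16 x 16 mm. Origin at the centre of its underside on the board, at x 0, y +25 mm of the base
- coil: the coil, to be left untouched: a copper-wound ring 24 mm across, about 10 mm high. Origin at the centre of its underside on the board, at x -12, y -22 mm of the base
- screwdriver: a loose screwdriver, about 200 mm long, lying on the bench beside the cradle; to be left where it is
- solder_reel: a loose grey reel, 56 mm across and 40 mm tall, standing on the bench beside the cradle; to be left where it is. Origin at the centre of its underside
- screw_jar: a loose clear jar, 56 mm across and 70 mm tall, standing on the bench beside the cradle; to be left where it is. Origin at the centre of its underside
- multimeter: a loose yellow-cased multimeter, 150 x 78 x about 42 mm high, lying on the bench beside the cradle; to be left where it is. Origin at the centre of its underside
Not all that is in view belongs to the job. There is more than one size of the multimeter; the one meant has the size given above.

How it is judged (in metres and radians):
On the way, in this order (a step that is already met when the one before it is completed fails the run):
1. the transformer is touched from above by the fingers, alone, with at least 0.5 N, and the board dips by more than 1 mm (contact force between the fingers and transformer above 0.5 N and value of joint cradle above 0.001 m and contact force between the fingers and big_capacitor below 0.2 N and contact force between the fingers and heatsink below 0.2 N and contact force between the fingers and small_capacitor below 0.2 N and contact force between the fingers and relay below 0.2 N and contact force between the fingers and coil below 0.2 N), for 0.04 s.
2. the transformer is let go of and the board is back up (dip under 0.6 mm) (value of joint cradle below 0.0006 m and contact force between the fingers and transformer below 0.1 N), for 0.05 s.
3. the big capacitor is touched from above by the fingers, alone, with at least 0.5 N, and the board dips by more than 1 mm (contact force between the fingers and big_capacitor above 0.5 N and value of joint cradle above 0.001 m and contact force between the fingers and transformer below 0.2 N and contact force between the fingers and heatsink below 0.2 N and contact force between the fingers and small_capacitor below 0.2 N and contact force between the fingers and relay below 0.2 N and contact force between the fingers and coil below 0.2 N), for 0.04 s.
4. the big capacitor is let go of and the board is back up (dip under 0.6 mm) (value of joint cradle below 0.0006 m and contact force between the fingers and big_capacitor below 0.1 N), for 0.05 s.
5. the heatsink is touched from above by the fingers, alone, with at least 0.5 N, and the board dips by more than 1 mm (contact force between the fingers and heatsink above 0.5 N and value of joint cradle above 0.001 m and contact force between the fingers and transformer below 0.2 N and contact force between the fingers and big_capacitor below 0.2 N and contact force between the fingers and small_capacitor below 0.2 N and contact force between the fingers and relay below 0.2 N and contact force between the fingers and coil below 0.2 N), for 0.04 s.
6. the heatsink is let go of and the board is back up (dip under 0.6 mm) (value of joint cradle below 0.0006 m and contact force between the fingers and heatsink below 0.1 N), for 0.05 s.
At the end, for the whole second after the job is handed in: The three parts have been tapped in order; the board is back up (dip under 0.6 mm), the cradle stands flat within 15 mm of where it was, and the loose things around it are within 20 mm of where they were, upright (value of joint cradle below 0.0006 m and distance of jig from where it was at the start of the episode below 0.015 m and angle between jig's own z axis and vertical below 0.03 rad and linear speed of jig below 0.02 m/s and distance of each of screwdriver, solder_reel, screw_jar, multimeter from where it was at the start of the episode below 0.02 m and angle between each of solder_reel, screw_jar, multimeter's own z axis and vertical below 0.15 rad); the robot touches nothing.
It fails at once if the board is pressed down to its bottom stop (dip over 11 mm) (value of joint cradle above 0.011 m).
It fails at once if the fingers push on the cradle or its board with more than 15 N (contact force between the fingers and jig above 15 N).
It fails at once if the small capacitor, relay or coil is touched with more than 0.5 N (contact force between the fingers and small_capacitor above 0.5 N or contact force between the fingers and relay above 0.5 N or contact force between the fingers and coil above 0.5 N).
It fails at once if the cradle is lifted by more than 6 mm, tipped, or shoved by more than 20 mm (height (world z) of jig above 0.006 m or angle between jig's own z axis and vertical above 0.06 rad or distance of jig from where it was at the start of the episode above 0.02 m).
It fails at once if one of the loose things around the cradle is moved by more than 30 mm (distance of any of screwdriver, solder_reel, screw_jar, multimeter from where it was at the start of the episode above 0.03 m).
It also fails if it takes over 42 s, if anything falls off the work surface, if the arm or the gripper's body presses on something with over 40 N, if the wrist force passes 120 N, or if a joint passes its speed limit or range.

### The arm

A 6-joint arm with a two-finger parallel gripper is mounted at the origin on the work surface. World frame = base frame: x ahead of the robot, y to its left, z up, the work surface at z = 0. Lengths are in m, angles in degrees, forces in N, time in s.
With the tool pointing down it reaches from about 0.35 to 0.775 m from the base axis. Payload 7.3 kg.
Tool frame: the origin (TCP) lies at the very end of the fingers, on their centre line; the grasp point (between the pads) lies 19 mm behind it; z points along the fingers, y is the line along which they close (so a half turn about z gives the same grasp; the last joint's range is limited). The gripper opens to 92 mm and grips with 3 to 60 N. Pads are 19 mm wide; open, the fingers measure 130 mm over their backs; the gripper's body (75 mm by 190 mm) begins 47 mm behind the grasp point.
Start: joints at [-80.615, 19.595, 87.324, -0, 73.075, -8.365], TCP at [0.16, -0.5, 0.195] pointing down, gripper open.
Joint ranges: [-145.02, 145.02], [-44.19, 115.74], [2.07, 154.8], [-57.11, 237.11], [16.16, 152.29], [-177.93, 177.93]. Speed limits (degrees/s): [147.25, 147.25, 180, 180, 180, 180].

### API

Orientations are given as a 3x3 rotation matrix whose columns are the frame's x, y, z axes.
In Python, from bench import robot gives the robot as it stands.
- The arm moves only by the tool servo_tool, never from a script. Its argument "plan" is text: rows parted by semicolons, each of 7 numbers parted by spaces: the shift along the tool's x, y, z in m, then the turn, a rotation vector about the tool's x, y, z in degrees, then the opening in per cent of the stroke, from 0 (shut) to 100 (fully open). A call has exactly 8 rows; each row shifts and turns the commanded pose from where the row before left it, along the tool's axes as they then stand; what a row does not reach is not made up. A row lasts 1/10 s, in which the tool goes at most 50 mm and 8.59 degrees, less where a joint would pass 70% of its speed; a pose out of reach is approached as far as the arm can. A call is refused whole if a number of a shift passes 0.05 or a number of a turn 8.59, either way. A call with a gripper value outside its range is refused whole. The fingers move at their own pace and stop on an object; "grip_force" is the grip in N (left out, the last holds). Time passes only in rows, so rows that do not move let the fingers close, or fill a call up. It gives the time, the measured TCP pose, the force, the opening and the grip force at its end, in the units of the state.
- robot.sense(): the state, without advancing time (a new reading comes with each control period).
- robot.camera(name): name is "side" or "top"; returns a dict with "frame" (480x640x3 uint8, blue, green, red), "z_map" (480x640 float32, m along the optical axis (not along the pixel's ray), 0 where there is no reading), "fx", "fy", "cx", "cy" (pixels), "k1" (the pictures are not rectified: a ray, as slopes to the right and down, at radius r is drawn at 1 + k1 r^2 times it, then the intrinsics apply), "R" (3x3) and "t" (3): a world point X has camera coordinates R X + t. Camera axes: x right, y down, z forward; pixel columns grow to the right and rows downward; lengths in m; the calibration is good to about 2 mm. A picture is of the moment at which its call begins.
- robot.job_done(): hands the job in; it is judged then, once.
Trained networks look in a picture, given as the dict that the camera call returned (one of the last four; its "shot" number tells which), for a name from the list of things; names that differ only in an ending like _2 or _b are one class to them, and where a whole thing is asked for, a point or a joint stands for the part that bears it (a point fixed in the world has none). Each returns a list of dicts, best first, with "p" (0 to 1); they miss things now and then, are a little off and sometimes report something else, mostly with a low value. They report only what shows in the picture. A call takes as long as a camera call. They do not tell look-alikes from the thing itself.
- robot.look_for(label, picture): "rect" ([left, top, right, bottom] as shares, 0 to 1, of the picture: columns of its width, rows of its height, round what is visible of it).
The state is a dict: "clock": time; "qpos": joint angles; "qd": joint speeds; "tau": joint torques, N m; "position": TCP position; "ee_rot": TCP orientation; "wrist_force": force on the tool from outside, world axes, zero at the start; "moment": the same for the moment, N m; "finger_gap": opening from 0.0 (shut) to 1.0 (fully open); "grasp_force": force on a finger pad.
Only numpy, scipy, OpenCV 4.12 (cv2) and the standard library are available. Lean on these libraries where they do the work, as an engineer would, in place of code of your own. Each camera call takes 0.05 s, during which the arm holds its last target. There are 200 camera calls.

## Working session

There is one attempt and no reset: what is moved stays moved. The work goes in short steps, Python scripts to look and compute and a tool call to move; the robot and the scene stay as the last step left them, time stands still between calls to the robot, and variables do not carry over. Pictures are saved under pics/ and viewed, at most 10 in all, crops included, and the job is handed in when it is done.

Besides the shell and the picture viewer there is one more tool, called after "Emit:" in YAML: its name, and indented under it one key for each argument. servo_tool: Moves the arm, as the interface text tells. Its arguments: {"type":"object","properties":{"plan":{"type":"string"},"grip_force":{"type":"number"}},"required":["plan"]}

```bash
mkdir -p pics && cat > h.py <<'E'
import numpy as np, cv2
from bench import robot
def K(c): return np.array([[c['fx'],0,c['cx']],[0,c['fy'],c['cy']],[0,0,1.]])
def cloud(c):
    v,u=np.mgrid[0:480,0:640]
    p=np.stack([u,v],-1).reshape(-1,1,2).astype(np.float64)
    n=cv2.undistortPoints(p,K(c),np.array([c['k1'],0,0,0,0.])).reshape(480,640,2)
    z=c['z_map'].astype(float)
    P=np.dstack([n[...,0]*z,n[...,1]*z,z])
    W=(P-np.array(c['t']))@np.array(c['R'])
    W[z==0]=np.nan
    return W
E
python3 - <<'E'
from h import *
for n in ['top','side']:
    c=robot.camera(n); cv2.imwrite(f'pics/{n}0.png',c['frame']); W=cloud(c); np.save(f'{n}0.npy',W)
    for l in ['jig','transformer','big_capacitor','heatsink','small_capacitor','relay','coil','multimeter','solder_reel','screw_jar','screwdriver']:
        for d in robot.look_for(l,c)[:2]:
            r=np.array(d['rect'])*[640,480,640,480]; a,b,e,f=r.astype(int)
            w=W[b:f+1,a:e+1].reshape(-1,3); w=w[~np.isnan(w[:,0])]
            zt=np.percentile(w[:,2],95) if len(w) else 0; t=w[w[:,2]>zt-.006]
            print(n,l,round(d['p'],2),r.round().astype(int),t.mean(0).round(3) if len(t) else None,round(zt,3))
s=robot.sense();print(s['clock'],s['position'],s['wrist_force'],np.round(s['ee_rot'],3).tolist())
E
```

```text
top jig 0.81 [287 141 411 268] [0.587 0.052 0.075] 0.058
top transformer 0.66 [329 161 351 182] [0.65  0.077 0.082] 0.084
top heatsink 0.48 [339 219 359 244] [0.507 0.052 0.079] 0.081
top small_capacitor 0.73 [329 161 352 181] [0.649 0.076 0.082] 0.084
top small_capacitor 0.63 [316 189 322 199] [0.596 0.128 0.064] 0.067
top relay 0.61 [351 189 364 199] [0.594 0.037 0.056] 0.058
top relay 0.24 [247 203 304 266] [0.497 0.229 0.037] 0.039
top coil 0.41 [336 201 346 207] [0.572 0.077 0.052] 0.054
top multimeter 0.92 [200 318 293 385] [0.211 0.302 0.053] 0.056
top multimeter 0.88 [246 204 304 267] [0.497 0.229 0.037] 0.039
top solder_reel 0.8 [376 269 401 293] [ 0.382 -0.041  0.04 ] 0.043
top solder_reel 0.33 [296 154 399 258] [0.588 0.046 0.081] 0.076
top screw_jar 0.6 [317 277 339 296] [0.372 0.1   0.071] 0.073
top screwdriver 0.97 [381 132 430 194] [ 0.698 -0.055  0.022] 0.022
side jig 0.85 [247 189 359 262] [0.571 0.049 0.079] 0.076
side transformer 0.76 [258 200 285 221] [0.649 0.081 0.081] 0.082
side big_capacitor 0.59 [316 190 332 211] [ 0.552 -0.015  0.087] 0.089
side heatsink 0.64 [314 209 340 234] [0.508 0.054 0.079] 0.08
side small_capacitor 0.47 [273 222 282 234] [0.595 0.134 0.064] 0.066
side small_capacitor 0.18 [316 187 335 211] [ 0.552 -0.015  0.087] 0.088
side relay 0.54 [353 240 380 283] [0.372 0.103 0.07 ] 0.071
side coil 0.46 [298 223 300 226] [0.567 0.083 0.049] 0.051
side multimeter 0.86 [253 262 326 300] [0.497 0.232 0.036] 0.039
side multimeter 0.75 [336 308 455 414] [0.209 0.312 0.052] 0.054
side solder_reel 0.91 [375 218 401 243] [ 0.382 -0.039  0.04 ] 0.041
side screw_jar 0.97 [356 240 383 281] [0.372 0.103 0.07 ] 0.071
side screw_jar 0.67 [256 260 326 298] [0.497 0.232 0.036] 0.039
side screwdriver 0.94 [260 188 297 198] [ 0.718 -0.048  0.023] 0.026
1.2 [ 0.16008421 -0.50001012  0.19503717] [ 0.44532042 -0.59777981  0.72874575] [[0.952, 0.305, 0.0], [0.305, -0.952, -0.0], [-0.0, 0.0, -1.0]]
```

```bash
python3 - <<'E'
from h import *
A=np.array([[-68,35],[68,38],[52,-45],[-65,-42],[0,25]])/1e3
B=np.array([[.6495,.079],[.552,-.015],[.5075,.053],[.5955,.131],[.594,.037]])
ca,cb=A.mean(0),B.mean(0)
U,S,V=np.linalg.svd((A-ca).T@(B-cb)); R=(U@np.diag([1,np.linalg.det(U@V)])@V).T
t=cb-R@ca; print('yaw',np.degrees(np.arctan2(R[1,0],R[0,0])),'t',t,'res mm',((A@R.T+t-B)*1e3).round(1).tolist())
print('targets',(A@R.T+t).round(4).tolist())
# pixel-depth based: refine tops by height bands
W=np.load('top0.npy'); W2=np.load('side0.npy')
for n,p,h in zip(['T','C','H'],(A@R.T+t),[.082,.088,.080]):
    for w in (W,W2):
        m=(np.hypot(w[...,0]-p[0],w[...,1]-p[1])<.035)&(abs(w[...,2]-h)<.005); q=w[m]
        print(n,len(q),((q[:,:2].min(0)+q[:,:2].max(0))/2).round(4),q.mean(0).round(4))
im=[cv2.imread(f'pics/{n}0.png') for n in('top','side')]
a=cv2.resize(im[0][120:400,190:450],(390,420)); b=cv2.resize(im[1][170:420,230:470],(403,420))
cv2.imwrite('pics/crop.png',np.hstack([a,b]))
E
```

```text
yaw -136.8689613525317 t [0.57629847 0.056828  ] res mm [[0.4, -1.2], [0.7, -2.4], [0.1, 1.1], [-0.5, 0.9], [-0.6, 1.6]]
targets [[0.6499, 0.0778], [0.5527, -0.0174], [0.5076, 0.0541], [0.595, 0.1319], [0.5934, 0.0386]]
T 214 [0.651  0.0765] [0.6503 0.0772 0.0811]
T 143 [0.6505 0.0769] [0.6494 0.0789 0.081 ]
C 137 [ 0.5536 -0.0186] [ 0.553  -0.0189  0.0871]
C 91 [ 0.5539 -0.0172] [ 0.5524 -0.0151  0.0872]
H 138 [0.5087 0.0517] [0.5086 0.0532 0.0789]
H 150 [0.5089 0.0529] [0.5082 0.0543 0.0789]
```

View pics/crop.png

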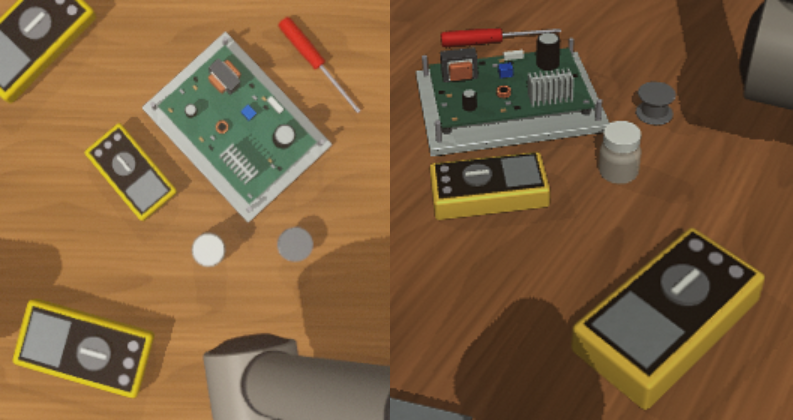

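Left half of the crop (top view): the board with the transformer at (225,75), the big capacitor at (285,135), the heatsink at (238,162), the relay at (248,112), the coil at (222,127) and the small capacitor at (190,110). The reel (295,245), jar (208,250) and screwdriver stand around it. There are two multimeters: (130,170) is the 150 x 78 one beside the cradle, and the bigger (85,350) is a look-alike. Neither gets touched.

The rigid fit agrees to about 2 mm, so I'll go above the transformer with the fingers shut.

Emit:
servo_tool:
  plan: "0.016 -0.010 0 0 0 0 0;0.033 -0.0205 0 0 0 0 0;0.033 -0.0205 0 0 0 0 0;0.033 -0.0205 0 0 0 0 0;0.033 -0.0205 0 0 0 0 0;0.033 -0.0205 0 0 0 0 0;0.033 -0.0205 0 0 0 0 0;0.033 -0.0205 0 0 0 0 0"
  grip_force: 5

```text
clock: 2.0
position: [0.3494, -0.2762, 0.1952]
ee_rot: [[0.952, 0.305, 0.0], [0.305, -0.952, -0.0], [0.0, 0.0, -1.0]]
wrist_force: [0.5, 0.3, 1.7]
finger_gap: 0.352
grasp_force: 0.0
```

Emit:
servo_tool:
  plan: "0.033 -0.0205 0 0 0 0 0;0.033 -0.0205 0 0 0 0 0;0.033 -0.0205 0 0 0 0 0;0.033 -0.0205 0 0 0 0 0;0.033 -0.0205 0 0 0 0 0;0.033 -0.0205 0 0 0 0 0;0.033 -0.0205 0 0 0 0 0;0.033 -0.0205 0 0 0 0 0"

```text
clock: 2.8
position: [0.5503, -0.0393, 0.1951]
ee_rot: [[0.952, 0.305, -0.0], [0.305, -0.952, 0.0], [-0.0, -0.0, -1.0]]
wrist_force: [0.5, -0.7, 0.1]
finger_gap: 0.004
grasp_force: 0.0
```

Emit:
servo_tool:
  plan: "0.033 -0.0205 0 0 0 0 0;0.033 -0.0205 0 0 0 0 0;0.033 -0.0205 0 0 0 0 0;0.022 -0.014 0.010 0 0 0 0;0.010 -0.0065 0.030 0 0 0 0;0 0 0.030 0 0 0 0;0 0 0.015 0 0 0 0;0 0 0.005 0 0 0 0"

```text
clock: 3.6
position: [0.6478, 0.0773, 0.1026]
ee_rot: [[0.952, 0.306, -0.005], [0.306, -0.952, 0.0], [-0.004, -0.002, -1.0]]
wrist_force: [-0.9, 0.3, -0.1]
finger_gap: 0.005
grasp_force: 0.0
```

```bash
python3 - <<'E'
from h import *
c=robot.camera('side'); cv2.imwrite('pics/s1.png',cv2.resize(c['frame'][100:300,200:440],(720,600)))
s=robot.sense();print(s['clock'],s['position'],s['wrist_force'])
R=np.array(s['ee_rot']); print((R.T@(np.array([.650,.0775,.0])-s['position'])).round(4))
E
```

```text
3.65 [0.64835941 0.07706651 0.10324017] [ 0.41963022 -0.16543586 -0.99560411]
[0.002  0.0002 0.1032]
```

View pics/s1.png

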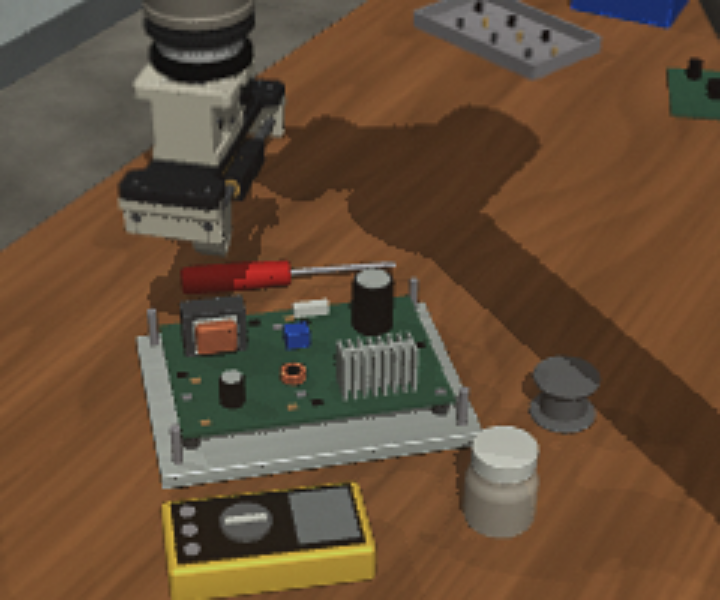

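The picture shows the gripper upper left, with the finger ends near (210,248). That looks higher above the transformer top (212,305) than 20 mm, so I'll check it by projection.

```bash
python3 - <<'E'
from h import *
c=robot.camera('side'); W=cloud(c)
s=robot.sense();p=np.array(s['position']);print(s['clock'],p)
def proj(X):
    r,_=cv2.Rodrigues(np.array(c['R'])); return cv2.projectPoints(np.array([X],float),r,np.array(c['t'],float),K(c),np.array([c['k1'],0,0,0,0.]))[0].ravel()
f=lambda X:((proj(X)-[200,100])*3).round()
print('tcp',f(p),'trafo top',f([.650,.0775,.082]),'R',p+[0,0,.066],f(p+[0,0,.066]))
m=(abs(W[...,0]-.65)<.08)&(abs(W[...,1]-.077)<.08)&(W[...,2]>.092)&(W[...,2]<.3)
q=W[m]; print(len(q),np.percentile(q[:,2],[0,1,5,20,50]).round(3))
v,u=np.nonzero(m); o=np.argsort(q[:,2])[:6]; print(q[o].round(3).tolist(),[((u[i]-200)*3,(v[i]-100)*3) for i in o])
cv2.imwrite('pics/s2.png',cv2.resize(c['frame'][140:230,220:340],(800,600)))
E
```

```text
3.7 [0.64913386 0.07680621 0.10466301]
tcp [212. 281.] trafo top [212. 304.] R [0.64913386 0.07680621 0.17066301] [208. 211.]
1631 [0.134 0.144 0.201 0.222 0.244]
[[0.65, 0.08, 0.134], [0.647, 0.08, 0.135], [0.638, 0.072, 0.136], [0.639, 0.07, 0.138], [0.642, 0.082, 0.138], [0.638, 0.081, 0.139]] [(np.int64(207), np.int64(252)), (np.int64(210), np.int64(252)), (np.int64(225), np.int64(249)), (np.int64(225), np.int64(246)), (np.int64(213), np.int64(252)), (np.int64(219), np.int64(252))]
```

View pics/s2.png

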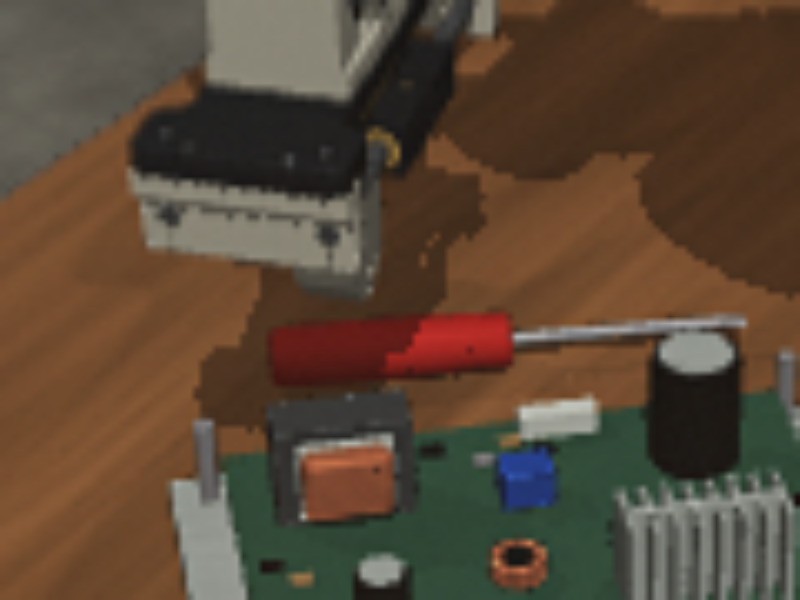

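The depth map puts the fingertips at z≈0.134, directly over the transformer, while the TCP reads 0.105. The shut fingers seem to end about 30 mm short of it. I'll go down carefully, first to the nominal depth of 0.079, and watch the force.

Emit:
servo_tool:
  plan: "0 0 0.008 0 0 0 0;0 0 0.006 0 0 0 0;0 0 0.004 0 0 0 0;0 0 0.003 0 0 0 0;0 0 0.003 0 0 0 0;0 0 0.002 0 0 0 0;0 0 0 0 0 0 0;0 0 0 0 0 0 0"

```text
clock: 4.5
position: [0.6498, 0.0762, 0.0791]
ee_rot: [[0.952, 0.305, 0.0], [0.305, -0.952, -0.0], [0.0, 0.0, -1.0]]
wrist_force: [0.0, -0.8, -0.4]
finger_gap: 0.004
grasp_force: 0.0
```

```bash
cat > tip.py <<'E'
from h import *
import sys
x,y,h=map(float,sys.argv[1:4])
for n in ('side','top'):
    c=robot.camera(n); W=cloud(c); s=robot.sense(); p=np.array(s['position'])
    print(n,s['clock'],p.round(4),'F',np.round(s['wrist_force'],2),'gap',round(s['finger_gap'],3))
    # board level away from parts, dip from rest
    m=(abs(W[...,2]-.037)<.012)&(np.hypot(W[...,0]-.576,W[...,1]-.057)<.07)
    print('  board z',np.nanmedian(W[...,2][m]).round(4),m.sum())
    if n=='side':
        m=(np.hypot(W[...,0]-p[0],W[...,1]-p[1])<.035)&(W[...,2]>h+.004)&(W[...,2]<p[2]+.06); q=W[m]
        print('  tip low z',np.sort(q[:,2])[:8].round(4), q[np.argsort(q[:,2])[:8]].mean(0).round(3) if len(q) else '')
    if n=='side' and len(sys.argv)>4: cv2.imwrite(f'pics/{sys.argv[4]}.png',cv2.resize(c['frame'][140:260,220:380],(800,600)))
E
python3 tip.py .65 .0775 .082 s3
```

```text
side 4.55 [0.6499 0.0762 0.0792] F [0.37 0.82 0.21] gap 0.002
  board z 0.04 1153
  tip low z [0.1092 0.1108 0.1115 0.1123 0.1133 0.1139 0.1153 0.1154] [0.645 0.076 0.113]
top 4.6 [0.6499 0.0762 0.0792] F [ 0.6  -0.43  0.93] gap 0.007
  board z 0.0396 247
```

No contact and the board is at rest, which confirms the 30 mm offset. Contact should come near TCP z≈0.052, so I'll go to 0.055.

Emit:
servo_tool:
  plan: "0 0 0.007 0 0 0 0;0 0 0.006 0 0 0 0;0 0 0.004 0 0 0 0;0 0 0.003 0 0 0 0;0 0 0.002 0 0 0 0;0 0 0.002 0 0 0 0;0 0 0 0 0 0 0;0 0 0 0 0 0 0"

```text
clock: 5.4
position: [0.6498, 0.0762, 0.0551]
ee_rot: [[0.952, 0.305, 0.0], [0.305, -0.952, -0.0], [0.0, 0.0, -1.0]]
wrist_force: [0.7, 0.0, -0.1]
finger_gap: 0.005
grasp_force: 0.0
```

```bash
python3 tip.py .65 .0775 .082 s4
```

```text
side 5.45 [0.6498 0.0762 0.0552] F [0.54 0.03 0.2 ] gap 0.006
  board z 0.0401 1147
  tip low z [0.0861 0.0874 0.0881 0.0885 0.089  0.0898 0.0901 0.0911] [0.644 0.077 0.089]
top 5.5 [0.6499 0.0762 0.0552] F [-0.12 -0.05 -0.21] gap 0.005
  board z 0.0395 186
```

View pics/s4.png

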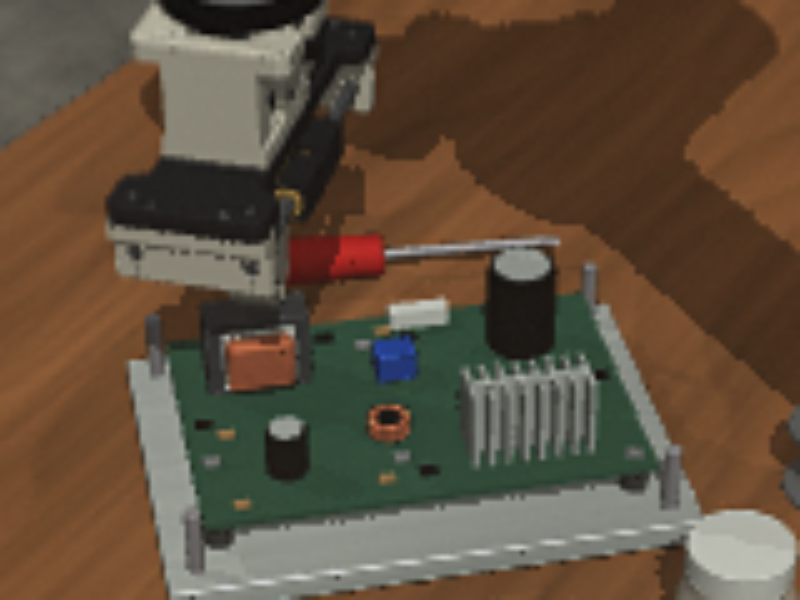

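The fingertip (265,290) is just above the transformer's core, the gripper body clears everything, and the board is still at rest. I'll go down a further 5 mm and hold.

Emit:
servo_tool:
  plan: "0 0 0.001 0 0 0 0;0 0 0.001 0 0 0 0;0 0 0.001 0 0 0 0;0 0 0.001 0 0 0 0;0 0 0.001 0 0 0 0;0 0 0 0 0 0 0;0 0 0 0 0 0 0;0 0 0 0 0 0 0"

```text
clock: 6.3
position: [0.6497, 0.0762, 0.0501]
ee_rot: [[0.952, 0.305, 0.0], [0.305, -0.952, -0.0], [0.0, 0.0, -1.0]]
wrist_force: [0.1, 0.7, 1.5]
finger_gap: 0.004
grasp_force: 0.6
```

```bash
python3 tip.py .65 .0775 .078
```

```text
side 6.35 [0.6497 0.0762 0.0501] F [-0.83 -0.74  1.28] gap 0.006
  board z 0.0395 1167
  tip low z [0.0821 0.0821 0.0822 0.0824 0.0824 0.0826 0.0828 0.083 ] [0.653 0.083 0.082]
top 6.4 [0.6497 0.0762 0.0501] F [-1.68 -0.05  1.03] gap 0.006
  board z 0.0387 174
```

Light contact: about 1.3 N and a dip of roughly 0.7 mm. Another 3 mm completes the tap.

Emit:
servo_tool:
  plan: "0 0 0.001 0 0 0 0;0 0 0.001 0 0 0 0;0 0 0.001 0 0 0 0;0 0 0 0 0 0 0;0 0 0 0 0 0 0;0 0 0 0 0 0 0;0 0 0 0 0 0 0;0 0 0 0 0 0 0"

```text
clock: 7.2
position: [0.6498, 0.0762, 0.0471]
ee_rot: [[0.952, 0.305, 0.0], [0.305, -0.952, -0.0], [0.0, 0.0, -1.0]]
wrist_force: [-0.4, 0.1, 3.3]
finger_gap: 0.008
grasp_force: 1.5
```

```bash
python3 tip.py .65 .0775 .075
```

```text
side 7.25 [0.6498 0.0762 0.0471] F [-0.73  0.45  2.35] gap 0.003
  board z 0.0365 1236
  tip low z [0.079  0.0791 0.0791 0.0791 0.0792 0.0792 0.0795 0.0797] [0.649 0.081 0.079]
top 7.3 [0.6498 0.0762 0.047 ] F [-0.83 -0.01  2.65] gap 0.006
  board z 0.0357 151
```

The board is dipped about 3.6 mm. Release, then move over to the big capacitor.

Emit:
servo_tool:
  plan: "0 0 -0.003 0 0 0 0;0 0 -0.006 0 0 0 0;0 0 -0.008 0 0 0 0;0 0 -0.008 0 0 0 0;0 0 -0.006 0 0 0 0;0 0 -0.002 0 0 0 0;0 0 0 0 0 0 0;0 0 0 0 0 0 0"

```text
clock: 8.1
position: [0.6495, 0.0762, 0.0798]
ee_rot: [[0.952, 0.305, -0.0], [0.305, -0.952, -0.0], [-0.0, -0.0, -1.0]]
wrist_force: [-0.3, -0.1, 0.0]
finger_gap: 0.009
grasp_force: 0.0
```

Emit:
servo_tool:
  plan: "-0.012 0.006 0 0 0 0 0;-0.0245 0.012 0 0 0 0 0;-0.0245 0.012 0 0 0 0 0;-0.0245 0.012 0 0 0 0 0;-0.0245 0.012 0 0 0 0 0;-0.0107 0.0057 0 0 0 0 0;0 0 0 0 0 0 0;0 0 0 0 0 0 0"

```text
clock: 8.9
position: [0.5538, -0.0172, 0.0802]
ee_rot: [[0.952, 0.305, 0.001], [0.305, -0.952, 0.0], [0.001, 0.0, -1.0]]
wrist_force: [0.4, -0.7, 0.2]
finger_gap: 0.006
grasp_force: 0.0
```

```bash
python3 tip.py .553 -.0175 .088 s5
```

```text
side 8.95 [ 0.554  -0.0169  0.0801] F [-0.36 -0.23  0.79] gap 0.01
  board z 0.04 1163
  tip low z [0.1117 0.1125 0.1151 0.1154 0.1154 0.1156 0.1166 0.1168] [ 0.55  -0.014  0.115]
top 9.0 [ 0.5539 -0.0168  0.08  ] F [-0.22 -0.28  0.13] gap 0.004
  board z 0.0389 1062
```

View pics/s5.png

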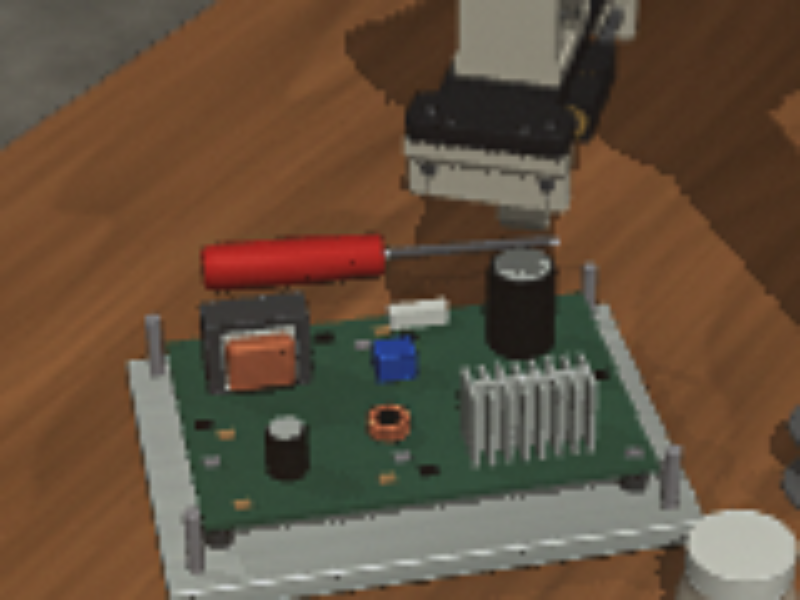

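The board is back up at 0.040, and the fingertip (525,215) is centred above the big capacitor (523,262). Contact is expected at TCP≈0.0567, so I'll descend to 0.058 and then tap.

Emit:
servo_tool:
  plan: "0 0 0.005 0 0 0 0;0 0 0.006 0 0 0 0;0 0 0.005 0 0 0 0;0 0 0.003 0 0 0 0;0 0 0.002 0 0 0 0;0 0 0.001 0 0 0 0;0 0 0 0 0 0 0;0 0 0 0 0 0 0"

```text
clock: 9.8
position: [0.5531, -0.0175, 0.0582]
ee_rot: [[0.952, 0.305, 0.0], [0.305, -0.952, -0.0], [0.0, 0.0, -1.0]]
wrist_force: [0.2, 0.5, 1.1]
finger_gap: 0.006
grasp_force: 0.0
```

Emit:
servo_tool:
  plan: "0 0 0.001 0 0 0 0;0 0 0.001 0 0 0 0;0 0 0.001 0 0 0 0;0 0 0 0 0 0 0;0 0 0 0 0 0 0;0 0 0 0 0 0 0;0 0 0 0 0 0 0;0 0 0 0 0 0 0"

```text
clock: 10.6
position: [0.5531, -0.0175, 0.0551]
ee_rot: [[0.952, 0.305, 0.0], [0.305, -0.952, -0.0], [0.0, 0.0, -1.0]]
wrist_force: [-0.7, -0.2, 2.0]
finger_gap: 0.006
grasp_force: 0.9
```

```bash
python3 tip.py .553 -.0175 .080
```

```text
side 10.65 [ 0.5531 -0.0175  0.0551] F [ 0.72 -0.34  0.7 ] gap 0.003
  board z 0.0385 1192
  tip low z [0.084  0.0841 0.0842 0.0843 0.0844 0.0844 0.0845 0.0845] [ 0.555 -0.008  0.084]
top 10.7 [ 0.5531 -0.0175  0.0551] F [1.47 0.1  1.37] gap 0.006
  board z 0.0377 1104
```

Contact, with a dip of about 1.5 mm. Another 2 mm, then release.

Emit:
servo_tool:
  plan: "0 0 0.001 0 0 0 0;0 0 0.001 0 0 0 0;0 0 0 0 0 0 0;0 0 0 0 0 0 0;0 0 0 0 0 0 0;0 0 0 0 0 0 0;0 0 0 0 0 0 0;0 0 0 0 0 0 0"

```text
clock: 11.5
position: [0.5531, -0.0175, 0.0531]
ee_rot: [[0.952, 0.305, 0.0], [0.305, -0.952, -0.0], [0.0, 0.0, -1.0]]
wrist_force: [0.2, -0.5, 3.1]
finger_gap: 0.009
grasp_force: 1.5
```

```bash
python3 tip.py .553 -.0175 .080; python3 - <<'E'
from h import *
s=robot.sense();R=np.array(s['ee_rot']);print((R.T@(np.array([.508,.0535,s['position'][2]])-s['position'])).round(4))
E
```

```text
side 11.55 [ 0.5531 -0.0175  0.0531] F [ 1.89 -0.28  3.23] gap 0.006
  board z 0.0366 1230
  tip low z [0.0842 0.0843 0.0843 0.0843 0.0844 0.0844 0.0844 0.0844] [ 0.55  -0.013  0.084]
top 11.6 [ 0.5531 -0.0175  0.0531] F [ 1.27 -1.2   3.4 ] gap 0.009
  board z 0.0356 1118
[-0.0213 -0.0814 -0.    ]
```

Emit:
servo_tool:
  plan: "0 0 -0.003 0 0 0 0;0 0 -0.006 0 0 0 0;0 0 -0.008 0 0 0 0;0 0 -0.006 0 0 0 0;0 0 -0.004 0 0 0 0;0 0 0 0 0 0 0;0 0 0 0 0 0 0;0 0 0 0 0 0 0"

```text
clock: 12.4
position: [0.5527, -0.0174, 0.0797]
ee_rot: [[0.952, 0.305, -0.001], [0.305, -0.952, 0.0], [-0.001, -0.0, -1.0]]
wrist_force: [-0.1, 0.2, -1.1]
finger_gap: 0.004
grasp_force: 0.0
```

Emit:
servo_tool:
  plan: "-0.002 -0.008 0 0 0 0 0;-0.005 -0.019 0 0 0 0 0;-0.005 -0.019 0 0 0 0 0;-0.005 -0.019 0 0 0 0 0;-0.003 -0.012 0 0 0 0 0;-0.0013 -0.0044 0 0 0 0 0;0 0 0 0 0 0 0;0 0 0 0 0 0 0"

```text
clock: 13.2
position: [0.5083, 0.0533, 0.0801]
ee_rot: [[0.952, 0.305, 0.001], [0.305, -0.952, -0.0], [0.0, 0.0, -1.0]]
wrist_force: [-0.3, -0.3, -0.9]
finger_gap: 0.006
grasp_force: 0.0
```

```bash
python3 tip.py .508 .0535 .088 s6
```

```text
side 13.25 [0.5083 0.0531 0.08  ] F [-0.68  0.37 -0.43] gap 0.006
  board z 0.0399 1152
  tip low z [0.1113 0.112  0.1121 0.1148 0.1152 0.1153 0.1167 0.1174] [0.501 0.056 0.114]
top 13.3 [0.5083 0.053  0.08  ] F [-0.61  0.62 -0.13] gap 0.005
  board z 0.0396 297
```

View pics/s6.png

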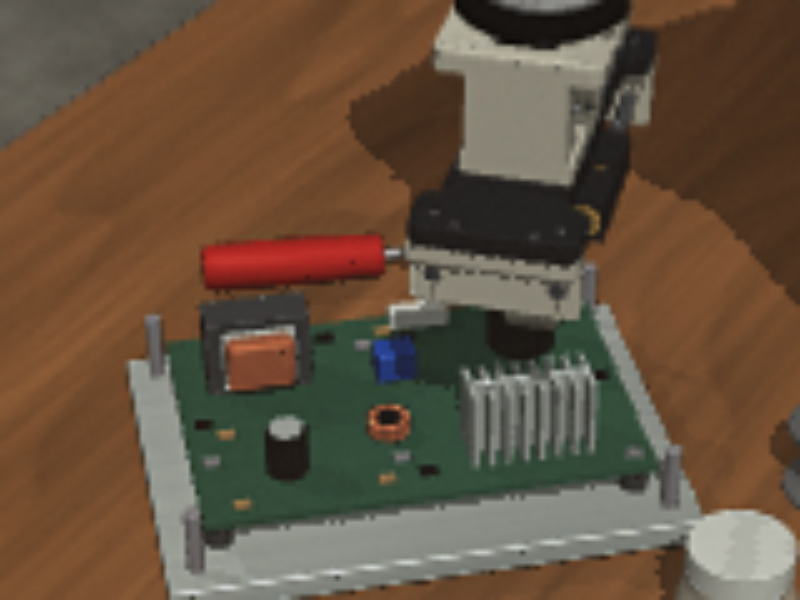

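The board is up again at 0.040, and the fingertip (535,322) is over the middle of the heatsink fins. The gripper body stays about 66 mm above the tip, so it clears the capacitor. Down to 0.050, then tap.

Emit:
servo_tool:
  plan: "0 0 0.006 0 0 0 0;0 0 0.008 0 0 0 0;0 0 0.007 0 0 0 0;0 0 0.005 0 0 0 0;0 0 0.003 0 0 0 0;0 0 0.001 0 0 0 0;0 0 0 0 0 0 0;0 0 0 0 0 0 0"

```text
clock: 14.1
position: [0.5081, 0.0536, 0.0502]
ee_rot: [[0.952, 0.305, 0.001], [0.305, -0.952, -0.0], [0.0, 0.0, -1.0]]
wrist_force: [0.5, 0.1, 0.1]
finger_gap: 0.004
grasp_force: 0.0
```

Emit:
servo_tool:
  plan: "0 0 0.001 0 0 0 0;0 0 0.001 0 0 0 0;0 0 0.001 0 0 0 0;0 0 0 0 0 0 0;0 0 0 0 0 0 0;0 0 0 0 0 0 0;0 0 0 0 0 0 0;0 0 0 0 0 0 0"

```text
clock: 14.9
position: [0.508, 0.0535, 0.0471]
ee_rot: [[0.952, 0.305, 0.0], [0.305, -0.952, -0.0], [0.0, 0.0, -1.0]]
wrist_force: [0.7, 0.1, 1.3]
finger_gap: 0.008
grasp_force: 0.9
```

```bash
python3 tip.py .508 .0535 .074
```

```text
side 14.95 [0.5081 0.0536 0.0471] F [0.43 0.12 2.23] gap 0.003
  board z 0.0385 1025
  tip low z [0.078  0.078  0.0781 0.0783 0.0785 0.0785 0.0785 0.0785] [0.512 0.059 0.078]
top 15.0 [0.5081 0.0535 0.0471] F [ 1.65 -0.21  3.06] gap 0.004
  board z 0.0379 451
```

Emit:
servo_tool:
  plan: "0 0 0.001 0 0 0 0;0 0 0.001 0 0 0 0;0 0 0 0 0 0 0;0 0 0 0 0 0 0;0 0 0 0 0 0 0;0 0 0 0 0 0 0;0 0 0 0 0 0 0;0 0 0 0 0 0 0"

```text
clock: 15.8
position: [0.508, 0.0535, 0.0451]
ee_rot: [[0.952, 0.305, 0.0], [0.305, -0.952, -0.0], [0.0, 0.0, -1.0]]
wrist_force: [1.7, -0.4, 3.0]
finger_gap: 0.009
grasp_force: 1.5
```

```bash
python3 tip.py .508 .0535 .074
```

```text
side 15.85 [0.508  0.0535 0.0451] F [ 1.38 -0.33  2.73] gap 0.005
  board z 0.0366 1053
  tip low z [0.078  0.0781 0.0782 0.0788 0.0791 0.0792 0.0817 0.0819] [0.513 0.067 0.079]
top 15.9 [0.508  0.0535 0.0451] F [2.65 0.02 2.68] gap 0.002
  board z 0.0357 449
```

The dip is about 3.5 mm. Release straight up, well clear of the cradle.

Emit:
servo_tool:
  plan: "0 0 -0.003 0 0 0 0;0 0 -0.007 0 0 0 0;0 0 -0.012 0 0 0 0;0 0 -0.020 0 0 0 0;0 0 -0.025 0 0 0 0;0 0 -0.025 0 0 0 0;0 0 -0.025 0 0 0 0;0 0 -0.020 0 0 0 0"

```text
clock: 16.7
position: [0.5078, 0.0535, 0.1843]
ee_rot: [[0.952, 0.305, 0.001], [0.305, -0.952, -0.0], [0.001, 0.001, -1.0]]
wrist_force: [0.4, -0.6, -0.7]
finger_gap: 0.003
grasp_force: 0.0
```

Emit:
servo_tool:
  plan: "0 0 -0.008 0 0 0 0;0 0 0 0 0 0 0;0 0 0 0 0 0 0;0 0 0 0 0 0 0;0 0 0 0 0 0 0;0 0 0 0 0 0 0;0 0 0 0 0 0 0;0 0 0 0 0 0 0"

```text
clock: 17.5
position: [0.5078, 0.0536, 0.1898]
ee_rot: [[0.952, 0.305, -0.0], [0.305, -0.952, -0.0], [-0.0, -0.0, -1.0]]
wrist_force: [0.2, -0.2, 0.0]
finger_gap: 0.005
grasp_force: 0.0
```

```bash
python3 tip.py .508 .0535 .09 && python3 -c "
from bench import robot; print(robot.job_done())"
```

```text
side 17.55 [0.5078 0.0536 0.1899] F [ 0.28 -0.41  0.24] gap 0.009
  board z 0.04 1155
  tip low z [0.2211 0.2224 0.2225 0.2233 0.2235 0.2251 0.2252 0.2253] [0.503 0.058 0.224]
top 17.6 [0.5079 0.0535 0.19  ] F [-0.16  0.15 -0.56] gap 0.009
  board z 0.0385 9
the job is handed in; nothing more can be done
None
```

I tapped the transformer, the big capacitor and the heatsink in that order, each dipping the board about 3.5 mm and letting it come fully back up; the arm finished clear and the job is handed in, with no verdict returned.

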